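Weigh two supplement tubs against each other and dock the fuller one

ROBOT

A 6-joint arm with a two-finger parallel gripper is mounted at the origin on a cart in front of the work surface, level with it; the furniture and walls round the work are solid. World frame = base frame: x ahead of the robot, y to its left, z up, the work surface at z = 0. Lengths are in m, angles in degrees, forces in N, time in s.
With the tool pointing down it reaches from about 0.4 to 0.825 m from the base axis. Payload 7 kg.
Tool frame: the origin (TCP) lies midway between the tips of the shut fingers; the grasp point (between the pads) lies 19 mm behind it; z points along the fingers, y is the line along which they close (so a half turn about z gives the same grasp; the last joint's range is limited). The gripper opens to 88 mm and grips with 3 to 60 N. Pads are 19 mm wide; open, the fingers measure 130 mm over their backs; the gripper's body (78 mm by 193 mm) begins 47 mm behind the grasp point.
Start: joints at [-59.525, 20.546, 0.682, 0, -70.136, -16.507], TCP at [0.163, -0.655, 0.227] pointing down, gripper open.
Joint ranges: [-176.03, 176.03], [-82.01, 121.73], [-58.28, 71.71], [-173.87, 95.51], [-174.79, -0.11], [-173.66, 173.66]. Speed limits (degrees/s): [136.94, 136.94, 172.46, 180, 180, 180].

INTERFACE

Orientations are given as [roll, pitch, yaw] about the fixed x, y, z axes, in that order (R = Rz(yaw) Ry(pitch) Rx(roll)).
In Python, from plant import telemetry, viewer, workorder gives the robot as it stands. The module is installed in compiled form; this text tells all that it offers.
- The arm moves only by the tool carry_out, never from a script. Its argument "rows" is a list of rows, each a list of 6 numbers: the shift along the tool's x, y, z in m, then the turn, a rotation vector about the tool's x, y, z in rad. In form: [[tx, ty, tz, ax, ay, az], ...]. A call has 1 to 8 rows; each row is the pose to reach, as a shift and turn from the pose commanded when the call began, along the tool's axes at that moment; what a row does not reach only later rows make up. A row lasts 1/8 s, in which the tool goes at most 62.5 mm and 10.7 degrees, less where a joint would pass 70% of its speed; a pose out of reach is approached as far as the arm can. A call with a gripper value outside its range is refused whole. "grip" is the gripper's target within -1 to 1 (fully open at 1, half-way at 0, shut at -1), set as the call begins (left out, the last holds). The fingers move at their own pace and stop on an object; the grip force is fixed at half the most. Time passes only in rows, so rows that repeat a pose let the fingers close. It gives the time, the measured TCP pose, the force, the opening and the grip force at its end, in the units of the state.
- telemetry.get_obs(): the state, without advancing time (a new reading comes with each control period).
- viewer.snapshot(name): name is "scene" or "top"; returns the picture (400x640x3 uint8, red, green, blue); there is no depth.
- viewer.camera_info(name): a dict with "intrinsics" (3x3 intrinsics, pixels), "k1" (the pictures are not rectified: a ray, as slopes to the right and down, at radius r is drawn at 1 + k1 r^2 times it, then the intrinsics apply), "extrinsics" (4x4, takes a point from camera to world coordinates). Camera axes: x right, y down, z forward; pixel columns grow to the right and rows downward; lengths in m; the calibration is good to about 2 mm. A picture is of the moment at which its call begins. camera_info takes no time and is no camera call.
- workorder.close_job(): hands the job in; it is judged then, once.
The state is a dict: "clock": time; "joint_pos": joint angles; "qvel": joint speeds; "tau": joint torques, N m; "tool_pos": TCP position; "orientation": TCP orientation; "force": force on the tool from outside, world axes, zero at the start; "moment": the same for the moment, N m; "opening": finger opening in m; "gripper_force": force on a finger pad.
Only numpy, scipy, OpenCV 4.12 (cv2) and the standard library are available. Lean on these libraries where they do the work, as an engineer would, in place of code of your own. Each camera call takes 0.05 s, during which the arm holds its last target. There are 200 camera calls.

TASK

Two look-alike sealed tubs of supplement stand on the table, one fuller than the other. Set them down gently on opposite pans of the balance, one on each, let go of both and see which is heavier; then put the heavier tub between the rails of the dock and, with the tub itself, push gently until the dock's plunger is fully in, then let go, leaving the lighter tub standing on its pan. Do not press hard on the balance or on the dock, do not push on the dock with the fingers, and leave the other things where they are.

Things in the scene. Friction and masses are not known exactly. Their poses are not given: they have to be found in the camera images.
- tub_a: one of two outwardly identical round plastic pots with a snap lid: lid rim 60 mm across and the widest part, 51 mm high in all, tapering to a base 48 mm across. Origin: centre of the underside, z up. Grasp it round the rim (the top 8 mm or so). Weighs 0.13 to 0.35 kg: which tub is the heavier changes from run to run (one is always at least 0.1 kg heavier than the other) and cannot be seen
- tub_b: the other pot, same shape and size, same origin and axes
- balance: equal-arm balance with grey base plate 110 x 190 x 12 mm. Origin: centre of its underside; its beam (280 mm long, about 56 mm high) runs along its y axis over a pivot in the middle (50 mm high). A low scale and pointer at the middle reach 102 mm high. A round pan stands over each beam end, 130 mm from the middle; the pans stay level as the beam tilts
- pan_left_floor (a point): centre of the floor of the pan at the balance's +y end: flat, 44 mm usable radius, lip 102 mm across, 4 mm over the floor. About 72 mm over the table with the beam level; it goes up and down by 13 mm as the beam tilts, giving way freely under load until the beam's end stop, and its post is sprung (1.5 N a mm, 8 mm)
- pan_right_floor (a point): the same point on the pan at the balance's -y end
- beam (a joint): tilt of the balance beam, rad: 0 level (as when empty), -0.1 to 0.1; positive = the +y (left) pan is up and the -y (right) pan is down, so the heavier load is on the right pan; negative = the left pan is down. It takes about a second to settle
- dock: fixed dock on the table: base plate 220 x 110 x 6 mm, origin at the centre of its underside. Two rails 8 mm thick, tops 25 mm over the table, 58 mm apart inside, run along its x from x = -90 to +110 mm. Between them lies a sprung deck, top 12 mm over the table (sinks 5 mm, 3 N a mm). At the +x end an adjustable stop block (56 mm wide, 65 mm high, screw head to 71 mm) faces -x and carries the plunger
- dock_entry (a point): point on the dock's deck (12 mm over the table) midway between the rails, 55 mm from the dock's origin towards -x: a free place to set a tub down before pushing it along the dock's +x. Its axes are the dock's
- plunger (a joint): travel of the round black plunger (22 mm across, centred 56 mm over the table, meets a tub's rim), m: 0 out, 0.006 fully in. Slides stiffly at a steady 5 N, stays where left, ends on a hard stop. The stop block's setting differs each run and is not measured: the plunger's face, out, lies at dock x = 16 to 46 mm, so a tub's centre meets it at x = -14 to +16 mm
- hygrometer: bystander: small white display puck 40 x 58 x 15 mm, origin under its centre
- blue_cap_bottle: bystander: short white bottle with a screw cap, 60 mm across, 64 mm high, origin under its centre
- brush: bystander: flat brush 190 mm long along its y axis, 37 mm wide, 11 mm high, origin under its centre
Mind the look-alikes: they are no part of the job. Leave any pink look-alike of the tub_a alone.

How it is judged:
By the outcome, as a careful person would: the job done as asked, in the order asked, and still so for the second after the job is handed in, with the robot touching nothing.
It also fails if it takes over 72 s, if anything falls off the work surface, if the arm or the gripper's body presses on something with over 40 N, if the wrist force passes 120 N, or if a joint passes its speed limit or range.

## Working session

There is one attempt and no reset: what is moved stays moved. The work goes in short steps, Python scripts to look and compute and a tool call to move; the robot and the scene stay as the last step left them, time stands still between calls to the robot, and variables do not carry over. Pictures are saved under pics/ and viewed, at most 10 in all, crops included, and the job is handed in when it is done.

Besides the shell and the picture viewer there is one more tool, called after "Call:" by a JSON object that holds its "fn" and its "kwargs". carry_out: Moves the arm, as the interface text tells. Its arguments: {"type":"object","properties":{"rows":{"type":"array"},"grip":{"type":"number"}},"required":["rows"]}

```bash
mkdir -p pics; python3 - <<'E'
from plant import telemetry, viewer
import cv2,numpy as np
for n in("scene","top"):
    im=viewer.snapshot(n); cv2.imwrite(f"pics/{n}0.png",im[:,:,::-1])
    c=viewer.camera_info(n); print(n,c)
print(telemetry.get_obs())
E
```

```text
scene {'intrinsics': array([[472.02438791,   0.        , 319.41839518],
       [  0.        , 472.02438791, 194.28310852],
       [  0.        ,   0.        ,   1.        ]]), 'k1': -0.018439730024945897, 'extrinsics': array([[-0.83892157, -0.36560914,  0.40316318, -0.03137861],
       [-0.54405544,  0.54343019, -0.63928656,  0.80831739],
       [ 0.01463796, -0.75565441, -0.65480695,  0.93918804],
       [ 0.        ,  0.        ,  0.        ,  1.        ]])}
top {'intrinsics': array([[361.18407256,   0.        , 316.1265071 ],
       [  0.        , 361.18407256, 201.53505157],
       [  0.        ,   0.        ,   1.        ]]), 'k1': -0.054426390338841064, 'extrinsics': array([[ 0.00656788, -0.99751116,  0.07020226,  0.46897864],
       [-0.99983194, -0.00534908,  0.01753521, -0.05351502],
       [-0.01711605, -0.07030564, -0.99737864,  1.02045797],
       [ 0.        ,  0.        ,  0.        ,  1.        ]])}
{'clock': 0.1, 'joint_pos': array([-5.95250387e+01,  2.05865337e+01,  6.37897790e-01, -1.64556462e-02,
       -7.01357752e+01, -1.65067180e+01]), 'qvel': array([-0.0801982 , -0.09107368,  0.15756778,  0.07206484,  0.0473907 ,
       -0.0676987 ]), 'tau': array([-1.53682882e-03, -5.84163272e+01,  2.93750292e+01,  7.01561943e+00,
        1.01569746e-02, -5.12647239e-05]), 'tool_pos': array([ 0.1627885 , -0.65461812,  0.22572086]), 'orientation': array([ 1.79914672e+02, -9.15298099e-03, -1.66037353e+02]), 'force': array([ 0.39719514, -0.11569121,  0.29993006]), 'moment': array([-0.00859328,  0.0058292 ,  0.00741347]), 'gripper_force': 0.0, 'opening': 0.08764501134220991}
```

View pics/scene0.png

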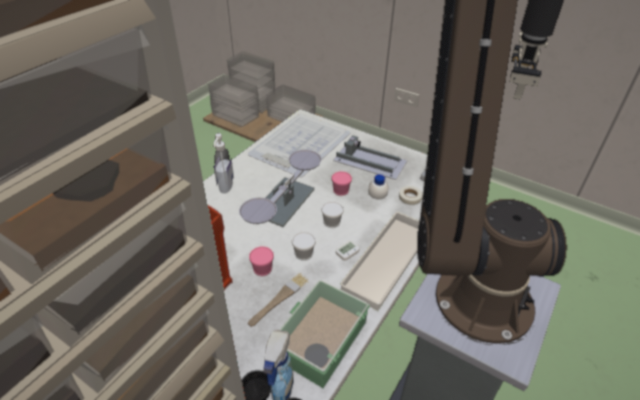

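View pics/top0.png

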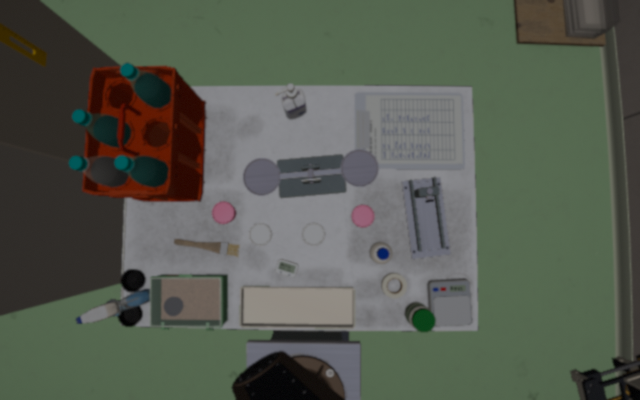

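```bash
cat > h.py <<'E'
import numpy as np,cv2
from plant import telemetry, viewer
def pix2ray(n,u,v):
    c=viewer.camera_info(n);K=c["intrinsics"];E=c["extrinsics"]
    p=cv2.undistortPoints(np.array([[[u,v]]],float),K,np.array([c["k1"],0,0,0,0]))[0,0]
    # forward model is the OpenCV radial one: 1+k1 r^2
    return E[:3,3],E[:3,:3]@np.array([p[0],p[1],1])
def onz(n,u,v,z):
    o,d=pix2ray(n,u,v);return o+d*(z-o[2])/d[2]
def proj(n,P):
    c=viewer.camera_info(n);E=np.linalg.inv(c["extrinsics"])
    return cv2.projectPoints(np.array([P],float),cv2.Rodrigues(E[:3,:3])[0],E[:3,3],c["intrinsics"],np.array([c["k1"],0,0,0,0]))[0].ravel()
E
python3 - <<'E'
from h import *
im=cv2.imread("pics/top0.png")
cr=cv2.resize(im[140:275,235:460],None,fx=3.5,fy=3.5,interpolation=cv2.INTER_CUBIC);cv2.imwrite("pics/crop1.png",cr)
im=cv2.imread("pics/scene0.png")
cr=cv2.resize(im[125:285,230:430],None,fx=3.7,fy=3.7,interpolation=cv2.INTER_CUBIC);cv2.imwrite("pics/crop2.png",cr)
for n,u,v,z in [("top",260.5,233.5,.051),("top",314,233.5,.051),("top",261,176,.072),("top",360.5,167.5,.072),("scene",332,210,.051),("scene",303,241,.051),("top",424,182,.025),("top",430,252,.025)]:
    print(n,u,v,onz(n,u,v,z).round(4))
E
```

```text
top 260.5 233.5 [0.4503 0.1124 0.051 ]
top 314 233.5 [ 0.4514 -0.0313  0.051 ]
top 261 176 [0.603  0.1101 0.072 ]
top 360.5 167.5 [ 0.6267 -0.1538  0.072 ]
scene 332 210 [ 0.4504 -0.0225  0.051 ]
scene 303 241 [0.4505 0.1191 0.051 ]
top 424 182 [ 0.595  -0.3349  0.025 ]
top 430 252 [ 0.4021 -0.3489  0.025 ]
```

View pics/crop1.png

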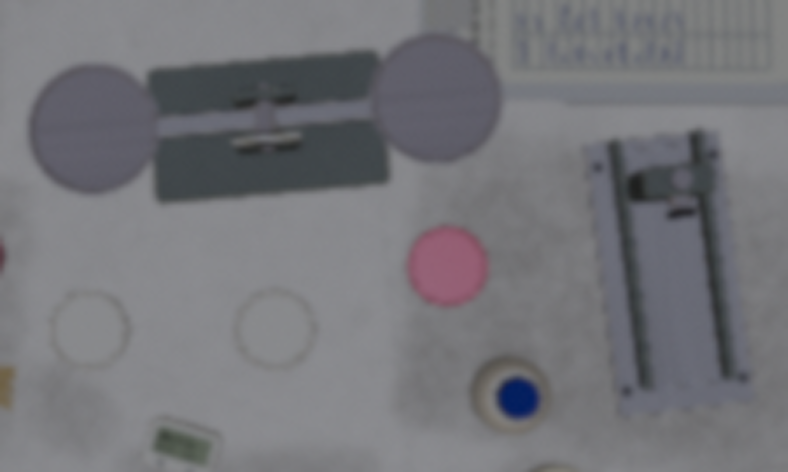

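View pics/crop2.png

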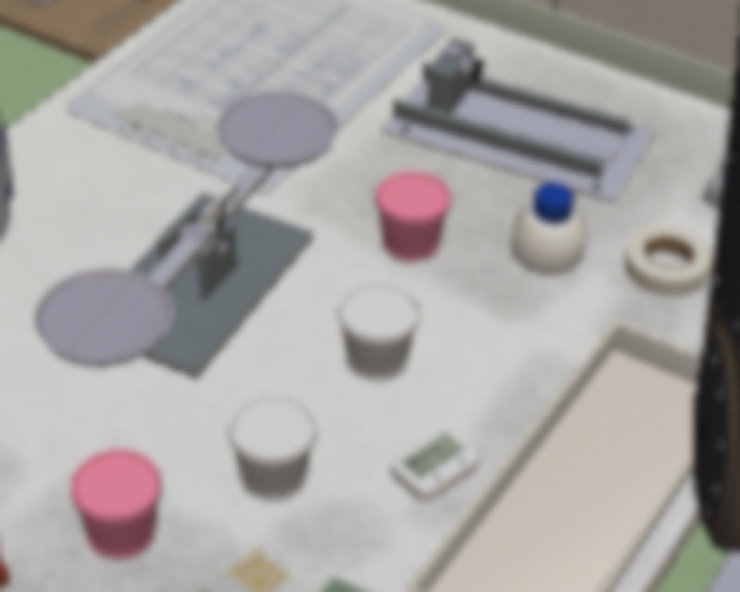

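```bash
cat >> h.py <<'E'
def tri(a,b):
    o1,d1=pix2ray("top",*a);o2,d2=pix2ray("scene",*b)
    t=np.linalg.lstsq(np.c_[d1,-d2],o2-o1,rcond=None)[0]
    p,q=o1+d1*t[0],o2+d2*t[1];return (p+q)/2,np.linalg.norm(p-q)
E
python3 - <<'E'
from h import *
T=lambda u,v:(u/3.5+235-.35,v/3.5+140-.35)
S=lambda u,v:(u/3.7+230-.36,v/3.7+125-.36)
L=[("tub+y",T(90,328),S(273,425),.051),("tub-y",T(276,328),S(379,311),.051),("panL",T(94,129),S(106,314),.074),("panR",T(436,97),S(278,128),.074),
("railL+",T(615,143),S(398,107),.025),("railL-",T(645,388),S(600,168),.025),("railR+",T(697,133),S(478,85),.025),("railR-",T(729,378),S(630,126),.025)]
for n,a,b,z in L:
    p,e=tri(a,b);print(n,p.round(4),round(e,4),onz("top",*a,z)[:2].round(4),onz("scene",*b,z)[:2].round(4))
E
```

```text
tub+y [0.4517 0.1134 0.0508] 0.0023 [0.4507 0.1128] [0.4526 0.1141]
tub-y [ 0.4529 -0.0293  0.0494] 0.0025 [ 0.4518 -0.03  ] [ 0.4531 -0.0272]
panL [0.602  0.1087 0.0752] 0.0019 [0.6013 0.1084] [0.6038 0.108 ]
panR [ 0.6275 -0.1499  0.0732] 0.0015 [ 0.6267 -0.1502] [ 0.6276 -0.1487]
railL+ [ 0.6002 -0.2991  0.0162] 0.0002 [ 0.5989 -0.297 ] [ 0.5942 -0.2884]
railL- [ 0.4072 -0.3193  0.0183] 0.0036 [ 0.4061 -0.3185] [ 0.4054 -0.3098]
railR+ [ 0.5903 -0.3821 -0.0029] 0.0472 [ 0.6073 -0.3625] [ 0.5518 -0.358 ]
railR- [ 0.4135 -0.387   0.0186] 0.0005 [ 0.4141 -0.3848] [ 0.4103 -0.3789]
```

```bash
cat >> h.py <<'E'
from scipy.spatial.transform import Rotation as Ro
def sh(*ts,yaw=-173.6):
    s=telemetry.get_obs();R=Ro.from_euler("xyz",s["orientation"],degrees=True)
    print("t",round(s["clock"],2),"tcp",s["tool_pos"].round(4),s["orientation"].round(1),"F",s["force"].round(2),"open",round(s["opening"],4),"gf",round(s["gripper_force"],1))
    for t in ts:
        G=Ro.from_euler("xyz",[180,0,yaw],degrees=True)
        print(t,"->",(R.inv().apply(np.array(t)-s["tool_pos"])).round(4),(R.inv()*G).as_rotvec().round(4))
E
python3 -c "
from h import *
sh((.45,-.45,.2),(.453,-.029,.12),(.453,-.029,.027))"
```

```text
t 0.1 tcp [ 0.1628 -0.6546  0.2257] [ 179.9   -0.  -166. ] F [ 0.4  -0.12  0.3 ] open 0.0876 gf 0.0
(0.45, -0.45, 0.2) -> [-0.3281  0.1292  0.0259] [ 0.0015 -0.0003  0.132 ]
(0.453, -0.029, 0.12) -> [-0.4326  0.537   0.1065] [ 0.0015 -0.0003  0.132 ]
(0.453, -0.029, 0.027) -> [-0.4326  0.5368  0.1995] [ 0.0015 -0.0003  0.132 ]
```

Call:
{"fn": "carry_out", "kwargs": {"rows": [[-0.06,0.024,0.005,0,0,0.03],[-0.115,0.046,0.01,0,0,0.06],[-0.17,0.068,0.015,0,0,0.09],[-0.225,0.09,0.02,0,0,0.12],[-0.28,0.112,0.026,0,0,0.132],[-0.328,0.14,0.026,0,0,0.132],[-0.345,0.195,0.026,0,0,0.132],[-0.358,0.25,0.03,0,0,0.132]], "grip": 1}}

```text
clock: 1.1
tool_pos: [0.4504, -0.3241, 0.1958]
orientation: [180.0, -0.0, -173.6]
force: [0.4, -0.2, 0.4]
opening: 0.0874
gripper_force: 0.0
```

```bash
python3 -c "
from h import *
sh((.453,-.029,.12),(.453,-.029,.027))"
```

```text
t 1.1 tcp [ 0.4504 -0.3241  0.1958] [ 180.    -0.  -173.6] F [ 0.44 -0.25  0.42] open 0.0874 gf 0.0
(0.453, -0.029, 0.12) -> [-0.0357  0.293   0.0759] [ 0.0004 -0.0008  0.0005]
(0.453, -0.029, 0.027) -> [-0.0358  0.2929  0.1689] [ 0.0004 -0.0008  0.0005]
```

Call:
{"fn": "carry_out", "kwargs": {"rows": [[-0.006,0.055,0.01,0,0,0],[-0.013,0.11,0.025,0,0,0],[-0.02,0.165,0.04,0,0,0],[-0.027,0.22,0.055,0,0,0],[-0.033,0.27,0.07,0,0,0],[-0.036,0.293,0.09,0,0,0],[-0.036,0.293,0.1,0,0,0],[-0.036,0.293,0.1,0,0,0]]}}

```text
clock: 2.1
tool_pos: [0.4525, -0.0313, 0.0959]
orientation: [-180.0, -0.1, -173.6]
force: [0.0, -0.3, 0.2]
opening: 0.0877
gripper_force: 0.0
```

```bash
python3 - <<'E'
from h import *
sh((.453,-.029,.029))
im=viewer.snapshot("scene");a=im[150:270,260:400,::-1]
im=viewer.snapshot("top");b=im[180:300,245:385,::-1]
cv2.imwrite("pics/c3.png",cv2.resize(np.hstack([a,b]),None,fx=2.8,fy=2.8,interpolation=cv2.INTER_CUBIC))
E
```

```text
t 2.1 tcp [ 0.4525 -0.0313  0.0959] [-1.800e+02 -1.000e-01 -1.736e+02] F [ 0.04 -0.35  0.18] open 0.0877 gf 0.0
(0.453, -0.029, 0.029) -> [-0.0009  0.0022  0.0669] [-0.0005 -0.0019  0.0004]
```

View pics/c3.png

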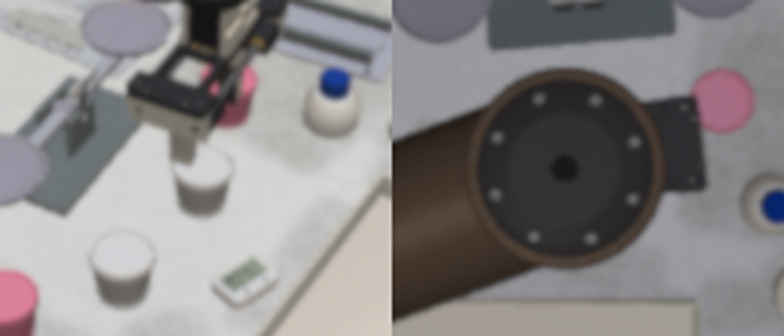

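Call:
{"fn": "carry_out", "kwargs": {"rows": [[-0.001,0.002,0.02,0,0,0],[-0.001,0.002,0.04,0,0,0],[-0.001,0.002,0.055,0,0,0],[-0.001,0.002,0.067,0,0,0],[-0.001,0.002,0.068,0,0,0]]}}

```text
clock: 2.82
tool_pos: [0.4536, -0.0293, 0.0282]
orientation: [-180.0, -0.1, -173.6]
force: [-0.3, -0.3, 0.2]
opening: 0.0878
gripper_force: 0.0
```

Call:
{"fn": "carry_out", "kwargs": {"rows": [[0,0,0,0,0,0],[0,0,0,0,0,0],[0,0,0,0,0,0],[0,0,0,0,0,0],[0,0,0,0,0,0],[0,0,0,0,0,0]], "grip": -1}}

```text
clock: 3.58
tool_pos: [0.4541, -0.0285, 0.0289]
orientation: [180.0, 0.0, -173.6]
force: [-1.1, 2.2, 4.8]
opening: 0.0586
gripper_force: 30.0
```

Call:
{"fn": "carry_out", "kwargs": {"rows": [[0,0,-0.015,0,0,0],[0,0,-0.045,0,0,0],[0,0,-0.08,0,0,0],[0,0,-0.115,0,0,0],[0,0,-0.135,0,0,0],[0,0,-0.14,0,0,0],[0,0,-0.14,0,0,0],[0,0,-0.14,0,0,0]]}}

```text
clock: 4.58
tool_pos: [0.4531, -0.0289, 0.1674]
orientation: [-180.0, -0.1, -173.6]
force: [-0.7, -0.5, -1.0]
opening: 0.0587
gripper_force: 30.0
```

Call:
{"fn": "carry_out", "kwargs": {"rows": [[-0.02,-0.018,0,0,0,0],[-0.055,-0.048,0,0,0,0],[-0.095,-0.083,0,0,0,0],[-0.13,-0.114,0,0,0,0],[-0.152,-0.134,0,0,0,0],[-0.1585,-0.1395,0.01,0,0,0],[-0.1585,-0.1395,0.02,0,0,0],[-0.1585,-0.1395,0.02,0,0,0]]}}

```text
clock: 5.58
tool_pos: [0.6252, -0.1491, 0.1468]
orientation: [180.0, -0.2, -173.6]
force: [0.1, -0.1, -1.0]
opening: 0.059
gripper_force: 30.0
```

```bash
python3 - <<'E'
from h import *
sh((.627,-.1495,.10))
im=viewer.snapshot("scene");a=im[120:270,230:400,::-1]
cv2.imwrite("pics/c4.png",cv2.resize(a,None,fx=3.7,fy=3.7,interpolation=cv2.INTER_CUBIC))
E
```

```text
t 5.58 tcp [ 0.6252 -0.1491  0.1468] [ 180.    -0.2 -173.6] F [ 0.14 -0.11 -0.97] open 0.059 gf 30.0
(0.627, -0.1495, 0.1) -> [-0.0019 -0.0007  0.0468] [ 0.0006 -0.0033  0.0003]
```

View pics/c4.png

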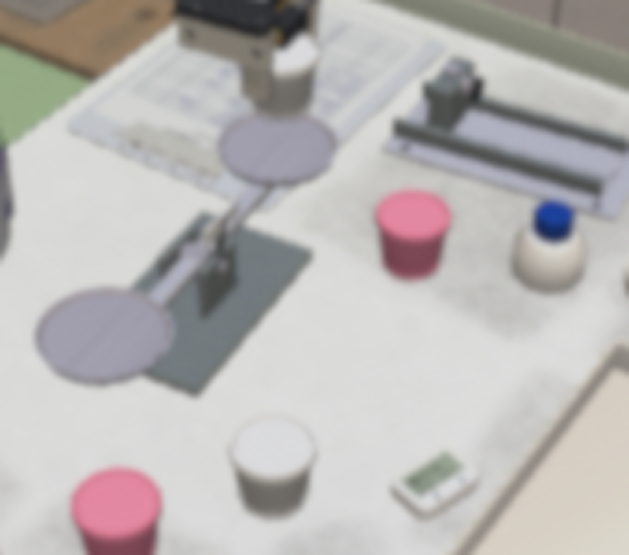

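Call:
{"fn": "carry_out", "kwargs": {"rows": [[-0.002,-0.001,0.012,0,0,0],[-0.002,-0.001,0.028,0,0,0],[-0.002,-0.001,0.038,0,0,0],[-0.002,-0.001,0.043,0,0,0],[-0.002,-0.001,0.047,0,0,0],[-0.002,-0.001,0.051,0,0,0],[-0.002,-0.001,0.055,0,0,0],[-0.002,-0.001,0.055,0,0,0]]}}

```text
clock: 6.62
tool_pos: [0.6289, -0.1504, 0.0933]
orientation: [180.0, -0.0, -173.6]
force: [-0.0, 1.0, -1.1]
opening: 0.0588
gripper_force: 30.0
```

Call:
{"fn": "carry_out", "kwargs": {"rows": [[0,0,0.001,0,0,0],[0,0,0.002,0,0,0],[0,0,0.003,0,0,0],[0,0,0.004,0,0,0],[0,0,0.004,0,0,0]]}}

```text
clock: 7.25
tool_pos: [0.629, -0.1504, 0.0895]
orientation: [-180.0, -0.0, -173.6]
force: [0.6, -0.4, -1.0]
opening: 0.0588
gripper_force: 30.0
```

Call:
{"fn": "carry_out", "kwargs": {"rows": [[0,0,0.001,0,0,0],[0,0,0.002,0,0,0],[0,0,0.002,0,0,0]]}}

```text
clock: 7.62
tool_pos: [0.629, -0.1504, 0.0875]
orientation: [180.0, 0.0, -173.6]
force: [-1.2, -0.3, -0.4]
opening: 0.0585
gripper_force: 30.0
```

Call:
{"fn": "carry_out", "kwargs": {"rows": [[0,0,0.001,0,0,0],[0,0,0.0015,0,0,0],[0,0,0.0015,0,0,0]]}}

```text
clock: 8.0
tool_pos: [0.6291, -0.1504, 0.0862]
orientation: [-180.0, 0.0, -173.6]
force: [-0.8, 0.9, 1.0]
opening: 0.0587
gripper_force: 30.0
```

Call:
{"fn": "carry_out", "kwargs": {"rows": [[0,0,0,0,0,0],[0,0,0,0,0,0],[0,0,0,0,0,0],[0,0,0,0,0,0],[0,0,0,0,0,0],[0,0,0,0,0,0]], "grip": 1}}

```text
clock: 8.75
tool_pos: [0.629, -0.1504, 0.086]
orientation: [180.0, -0.0, -173.6]
force: [0.1, 0.4, 0.4]
opening: 0.0877
gripper_force: 0.0
```

Call:
{"fn": "carry_out", "kwargs": {"rows": [[0,0,-0.01,0,0,0],[0,0,-0.03,0,0,0],[0,0,-0.06,0,0,0],[0,0,-0.08,0,0,0],[0.02,0.03,-0.085,0,0,0],[0.06,0.08,-0.085,0,0,0],[0.11,0.135,-0.085,0,0,0],[0.14,0.19,-0.085,0,0,0]]}}

```text
clock: 9.75
tool_pos: [0.4753, 0.013, 0.1719]
orientation: [180.0, 0.1, -173.6]
force: [0.4, 2.0, 0.6]
opening: 0.0876
gripper_force: 0.0
```

```bash
python3 - <<'E'
from h import *
sh((.452,.1134,.1),(.452,.1134,.028))
im=viewer.snapshot("scene");a=im[120:270,230:400,::-1]
cv2.imwrite("pics/c5.png",cv2.resize(a,None,fx=3.7,fy=3.7,interpolation=cv2.INTER_CUBIC))
E
```

```text
t 9.75 tcp [0.4753 0.013  0.1719] [ 1.800e+02  1.000e-01 -1.736e+02] F [0.44 2.02 0.61] open 0.0876 gf 0.0
(0.452, 0.1134, 0.1) -> [0.0121 0.1024 0.0719] [ 0.0003  0.0013 -0.0008]
(0.452, 0.1134, 0.028) -> [0.0122 0.1023 0.1439] [ 0.0003  0.0013 -0.0008]
```

View pics/c5.png

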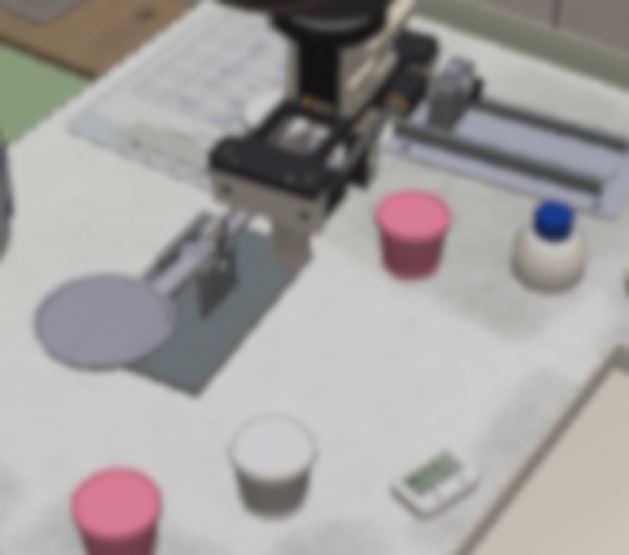

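Call:
{"fn": "carry_out", "kwargs": {"rows": [[0.003,0.04,0.02,0,0,0],[0.006,0.08,0.045,0,0,0],[0.007,0.092,0.07,0,0,0],[0.007,0.092,0.08,0,0,0],[0.007,0.092,0.1,0,0,0],[0.007,0.092,0.125,0,0,0],[0.007,0.092,0.142,0,0,0],[0.007,0.092,0.143,0,0,0]]}}

```text
clock: 10.8
tool_pos: [0.4597, 0.1024, 0.0279]
orientation: [-180.0, -0.0, -173.6]
force: [0.2, 0.2, -0.1]
opening: 0.0876
gripper_force: 0.4
```

Call:
{"fn": "carry_out", "kwargs": {"rows": [[0,0,0,0,0,0],[0,0,0,0,0,0],[0,0,0,0,0,0],[0,0,0,0,0,0],[0,0,0,0,0,0],[0,0,0,0,0,0]], "grip": -1}}

```text
clock: 11.55
tool_pos: [0.4599, 0.1032, 0.0285]
orientation: [180.0, 0.1, -173.6]
force: [-0.1, 2.2, 5.7]
opening: 0.0587
gripper_force: 30.0
```

Call:
{"fn": "carry_out", "kwargs": {"rows": [[0,0,0,0,0,0],[0,0,0,0,0,0],[0,0,0,0,0,0],[0.003,0,0,0,0,0],[0.0065,0,0,0,0,0],[0.0065,0,0,0,0,0]], "grip": 1}}

```text
clock: 12.3
tool_pos: [0.4526, 0.1021, 0.0281]
orientation: [-180.0, -0.0, -173.6]
force: [0.4, 0.5, -0.1]
opening: 0.0876
gripper_force: 0.0
```

Call:
{"fn": "carry_out", "kwargs": {"rows": [[0,0,0,0,0,0],[0,0,0,0,0,0],[0,0,0,0,0,0],[0,0,0,0,0,0],[0,0,0,0,0,0],[0,0,0,0,0,0]], "grip": -1}}

```text
clock: 13.05
tool_pos: [0.4532, 0.1023, 0.0281]
orientation: [180.0, 0.0, -173.6]
force: [0.6, 0.2, -0.9]
opening: 0.0585
gripper_force: 30.0
```

Call:
{"fn": "carry_out", "kwargs": {"rows": [[0,0,-0.015,0,0,0],[0,0,-0.045,0,0,0],[0,0,-0.08,0,0,0],[0,0,-0.115,0,0,0],[0,0,-0.135,0,0,0],[0,0,-0.14,0,0,0],[0,0,-0.14,0,0,0],[0,0,-0.14,0,0,0]]}}

```text
clock: 14.05
tool_pos: [0.4523, 0.1018, 0.1668]
orientation: [-179.9, -0.1, -173.6]
force: [-0.2, 0.3, -3.8]
opening: 0.0592
gripper_force: 30.0
```

```bash
python3 - <<'E'
from h import *
sh((.6025,.1085,.15))
E
```

```text
t 14.05 tcp [0.4523 0.1018 0.1668] [-1.799e+02 -1.000e-01 -1.736e+02] F [-0.15  0.26 -3.78] open 0.0592 gf 30.0
(0.6025, 0.1085, 0.15) -> [-0.1501 -0.01    0.0165] [-0.0009 -0.0021 -0.0001]
```

Call:
{"fn": "carry_out", "kwargs": {"rows": [[-0.02,-0.001,0,0,0,0],[-0.055,-0.004,0,0,0,0],[-0.095,-0.006,0.004,0,0,0],[-0.13,-0.009,0.008,0,0,0],[-0.148,-0.01,0.012,0,0,0],[-0.15,-0.01,0.017,0,0,0],[-0.15,-0.01,0.025,0,0,0],[-0.15,-0.01,0.03,0,0,0]]}}

```text
clock: 15.05
tool_pos: [0.6021, 0.1089, 0.1375]
orientation: [-180.0, -0.0, -173.6]
force: [0.3, -0.1, -2.9]
opening: 0.0585
gripper_force: 30.0
```

```bash
python3 - <<'E'
from h import *
sh((.6025,.1085,.113),(.6025,.1085,.088))
im=viewer.snapshot("scene");a=im[120:270,210:380,::-1]
cv2.imwrite("pics/c6.png",cv2.resize(a,None,fx=3.7,fy=3.7,interpolation=cv2.INTER_CUBIC))
E
```

```text
t 15.05 tcp [0.6021 0.1089 0.1375] [-180.    -0.  -173.6] F [ 0.25 -0.09 -2.89] open 0.0585 gf 30.0
(0.6025, 0.1085, 0.113) -> [-0.0004 -0.0004  0.0245] [-0.     -0.0009  0.0003]
(0.6025, 0.1085, 0.088) -> [-0.0004 -0.0004  0.0495] [-0.     -0.0009  0.0003]
```

View pics/c6.png

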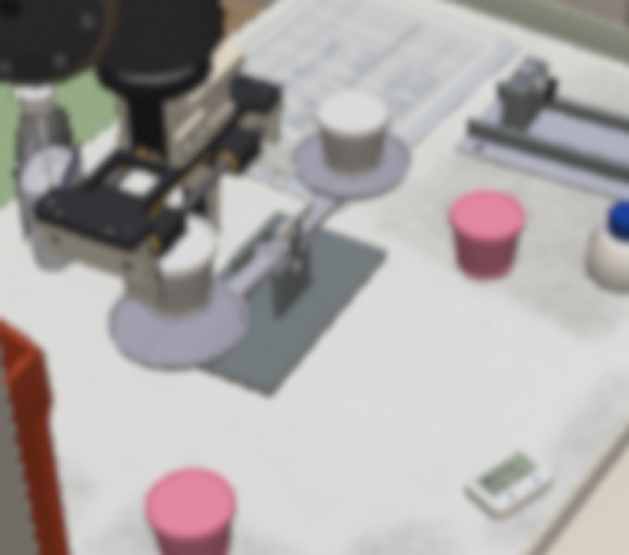

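Call:
{"fn": "carry_out", "kwargs": {"rows": [[0,0,0.008,0,0,0],[0,0,0.016,0,0,0],[0,0,0.021,0,0,0],[0,0,0.025,0,0,0],[0,0,0.029,0,0,0],[0,0,0.033,0,0,0],[0,0,0.037,0,0,0],[0,0,0.041,0,0,0]]}}

```text
clock: 16.1
tool_pos: [0.6034, 0.1091, 0.097]
orientation: [180.0, 0.0, -173.6]
force: [0.0, 1.1, -0.6]
opening: 0.0586
gripper_force: 30.0
```

Call:
{"fn": "carry_out", "kwargs": {"rows": [[0,0,0.003,0,0,0],[0,0,0.006,0,0,0],[0,0,0.008,0,0,0],[0,0,0.0095,0,0,0],[0,0,0.0095,0,0,0]]}}

```text
clock: 16.73
tool_pos: [0.6032, 0.1089, 0.0875]
orientation: [-180.0, -0.0, -173.6]
force: [0.7, -0.5, -2.0]
opening: 0.0587
gripper_force: 30.0
```

Call:
{"fn": "carry_out", "kwargs": {"rows": [[0,0,0.001,0,0,0],[0,0,0.0015,0,0,0],[0,0,0.0015,0,0,0]]}}

```text
clock: 17.1
tool_pos: [0.6031, 0.1089, 0.086]
orientation: [-180.0, -0.0, -173.6]
force: [0.5, -1.1, -1.8]
opening: 0.0589
gripper_force: 30.0
```

Call:
{"fn": "carry_out", "kwargs": {"rows": [[0,0,0,0,0,0],[0,0,0,0,0,0],[0,0,0,0,0,0],[0,0,0,0,0,0],[0,0,0,0,0,0],[0,0,0,0,0,0]], "grip": 1}}

```text
clock: 17.85
tool_pos: [0.6032, 0.109, 0.0861]
orientation: [-180.0, 0.0, -173.6]
force: [-0.9, -0.6, 0.1]
opening: 0.0875
gripper_force: 0.0
```

Call:
{"fn": "carry_out", "kwargs": {"rows": [[0,0,-0.01,0,0,0],[0,0,-0.025,0,0,0],[0,0,-0.045,0,0,0],[0,0,-0.06,0,0,0],[0,0,-0.06,0,0,0],[0,0,-0.06,0,0,0],[0,0,-0.06,0,0,0],[0,0,-0.06,0,0,0]]}}

```text
clock: 18.85
tool_pos: [0.6029, 0.1089, 0.1454]
orientation: [-180.0, -0.1, -173.6]
force: [-0.6, 0.3, 0.2]
opening: 0.0875
gripper_force: 0.0
```

```bash
python3 - <<'E'
from h import *
sh((.603,.1089,.087))
im=viewer.snapshot("scene");a=im[120:270,230:440,::-1]
cv2.imwrite("pics/c7.png",cv2.resize(a,None,fx=3.8,fy=3.8,interpolation=cv2.INTER_CUBIC))
cv2.imwrite("pics/s7.png",im[:,:,::-1])
im=viewer.snapshot("top");cv2.imwrite("pics/t7.png",im[:,:,::-1])
E
```

```text
t 18.85 tcp [0.6029 0.1089 0.1454] [-1.800e+02 -1.000e-01 -1.736e+02] F [-0.6   0.33  0.17] open 0.0875 gf 0.0
(0.603, 0.1089, 0.087) -> [-0.0001  0.      0.0584] [-0.0004 -0.0011  0.0001]
```

View pics/c7.png

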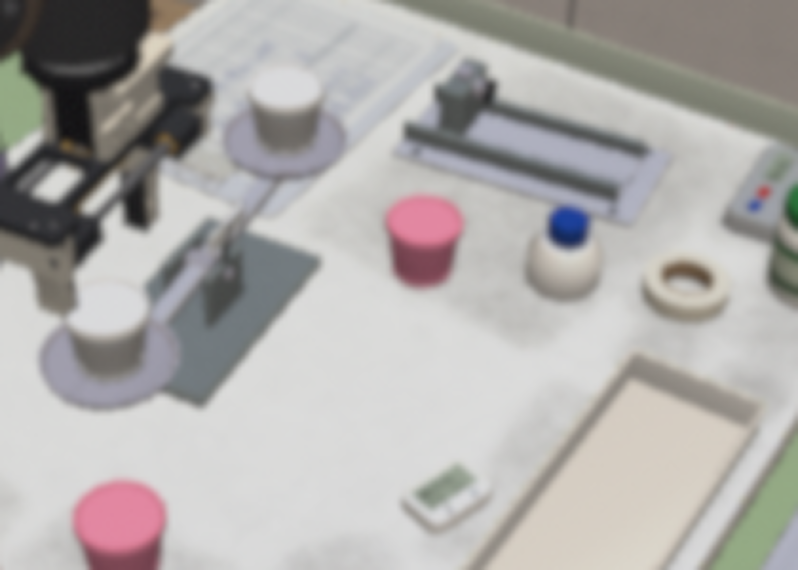

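```bash
python3 - <<'E'
from h import *
# rectify to plane z=.025: 1 mm per pixel, x .40...62, y -.28..-.42
im=cv2.imread("pics/top0.png")
xs=np.arange(.39,.63,.001);ys=np.arange(-.27,-.43,-.001)
P=np.array([[x,y,.025] for x in xs for y in ys])
c=viewer.camera_info("top");E=np.linalg.inv(c["extrinsics"])
uv=cv2.projectPoints(P,cv2.Rodrigues(E[:3,:3])[0],E[:3,3],c["intrinsics"],np.array([c["k1"],0,0,0,0]))[0].reshape(len(xs),len(ys),2).astype(np.float32)
g=cv2.cvtColor(cv2.remap(im,uv,None,cv2.INTER_CUBIC),cv2.COLOR_BGR2GRAY).astype(float)
# -y edges of rails: strongest dark->bright steps along rows
A=[];B=[]
for i,x in enumerate(xs):
    if not .42<x<.53: continue
    d=np.gradient(cv2.GaussianBlur(g[i][None],(0,0),1.5)[0])
    for L,off in((A,.029),(B,-.037)):
        yc=-.342+(x-.497)*.112+off
        k=[j for j in range(len(ys)) if abs(ys[j]-yc)<.018]
        j=max(k,key=lambda j:d[j]);L.append((x,ys[j]))
for L in(A,B):
    L=np.array(L);p=np.polyfit(L[:,0],L[:,1],1);r=L[:,1]-np.polyval(p,L[:,0])
    L=L[abs(r)<.003];p=np.polyfit(L[:,0],L[:,1],1);print(p,np.polyval(p,.45),np.polyval(p,.5),np.degrees(np.arctan(p[0])),r.std())
cv2.imwrite("pics/rect.png",cv2.resize(g.astype(np.uint8),None,fx=3,fy=3))
# ends along x on rail midlines (profile)
for off in(.033,-.033):
    prof=[g[i,int(round((-.27-(-.342+(x-.497)*.112+off))/.001))] for i,x in enumerate(xs)]
    print(off,[int(v) for v in prof[::4]])
E
```

```text
[ 0.11883326 -0.37272275] -0.3192477785542007 -0.31330611545657433 6.776864141836874 0.0007285824939328949
[ 0.10846427 -0.43394628] -0.3851373590800164 -0.3797141456669306 6.190345057524688 0.0012212095920711365
0.033 [108, 109, 109, 102, 82, 68, 60, 60, 59, 63, 67, 62, 61, 60, 65, 65, 64, 59, 61, 62, 65, 66, 61, 64, 64, 67, 66, 64, 61, 64, 67, 66, 64, 62, 67, 65, 66, 64, 63, 67, 66, 65, 60, 61, 61, 66, 64, 65, 62, 65, 69, 66, 74, 100, 128, 135, 134, 136, 135, 132]
-0.033 [118, 115, 110, 107, 108, 102, 79, 63, 57, 57, 60, 60, 63, 58, 58, 56, 62, 60, 61, 55, 58, 63, 62, 63, 57, 62, 62, 64, 59, 59, 62, 63, 66, 60, 60, 59, 63, 62, 63, 64, 61, 65, 62, 66, 68, 68, 68, 68, 64, 60, 63, 64, 66, 61, 69, 100, 128, 137, 138, 136]
```

Call:
{"fn": "carry_out", "kwargs": {"rows": [[0,0,0.02,0,0,0],[0,0,0.04,0,0,0],[0,0,0.054,0,0,0],[0,0,0.0585,0,0,0],[0,0,0.0585,0,0,0]]}}

```text
clock: 19.58
tool_pos: [0.6033, 0.109, 0.0876]
orientation: [-180.0, -0.0, -173.6]
force: [0.1, 0.1, 0.0]
opening: 0.0878
gripper_force: 0.0
```

Call:
{"fn": "carry_out", "kwargs": {"rows": [[0,0,0,0,0,0],[0,0,0,0,0,0],[0,0,0,0,0,0],[0,0,0,0,0,0],[0,0,0,0,0,0],[0,0,0,0,0,0]], "grip": -1}}

```text
clock: 20.32
tool_pos: [0.6033, 0.109, 0.0876]
orientation: [-180.0, 0.0, -173.6]
force: [0.2, 0.0, 0.3]
opening: 0.0587
gripper_force: 30.0
```

Call:
{"fn": "carry_out", "kwargs": {"rows": [[0,0,-0.003,0,0,0],[0,0,-0.009,0,0,0],[0,0,-0.016,0,0,0],[0,0,-0.023,0,0,0],[0,0,-0.03,0,0,0],[0,0,-0.045,0,0,0],[0,0,-0.075,0,0,0],[0,0,-0.1,0,0,0]]}}

```text
clock: 21.32
tool_pos: [0.6034, 0.109, 0.1895]
orientation: [180.0, 0.1, -173.6]
force: [0.4, 0.5, -3.2]
opening: 0.0585
gripper_force: 30.0
```

Call:
{"fn": "carry_out", "kwargs": {"rows": [[0,0,-0.005,0,0,0],[0.01,-0.02,-0.007,0,0,0],[0.03,-0.06,-0.007,0,0,0],[0.05,-0.11,-0.007,0,0,0],[0.07,-0.16,-0.007,0,0,0],[0.09,-0.21,-0.007,0,0,0],[0.11,-0.26,-0.007,0,0,0],[0.13,-0.31,-0.007,0,0,0]]}}

```text
clock: 22.32
tool_pos: [0.5066, -0.2154, 0.1937]
orientation: [180.0, -0.1, -173.6]
force: [1.1, -0.4, -3.2]
opening: 0.0587
gripper_force: 30.0
```

Call:
{"fn": "carry_out", "kwargs": {"rows": [[0,0,0,0,0,0],[0,0,0,0,0,0]]}}

```text
clock: 22.58
tool_pos: [0.5076, -0.214, 0.1938]
orientation: [180.0, -0.1, -173.7]
force: [-0.2, -0.4, -3.0]
opening: 0.0588
gripper_force: 30.0
```

```bash
python3 - <<'E'
from h import *
sh((.4434,-.3489,.10),(.4434,-.3489,.041))
E
```

```text
t 22.57 tcp [ 0.5076 -0.214   0.1938] [ 1.800e+02 -1.000e-01 -1.737e+02] F [-0.18 -0.4  -3.01] open 0.0588 gf 30.0
(0.4434, -0.3489, 0.1) -> [ 0.0786 -0.127   0.0939] [ 0.0005 -0.0012 -0.0015]
(0.4434, -0.3489, 0.041) -> [ 0.0785 -0.1271  0.1529] [ 0.0005 -0.0012 -0.0015]
```

Call:
{"fn": "carry_out", "kwargs": {"rows": [[0.012,-0.018,0,0,0,0],[0.034,-0.054,0,0,0,0],[0.056,-0.09,0.01,0,0,0],[0.072,-0.116,0.03,0,0,0],[0.0785,-0.127,0.055,0,0,0],[0.0785,-0.127,0.075,0,0,0],[0.0785,-0.127,0.09,0,0,0],[0.0785,-0.127,0.1,0,0,0]]}}

```text
clock: 23.58
tool_pos: [0.445, -0.3478, 0.0938]
orientation: [180.0, -0.0, -173.5]
force: [0.7, -0.8, -2.9]
opening: 0.0584
gripper_force: 30.0
```

```bash
python3 - <<'E'
from h import *
sh((.4434,-.3489,.041))
a=viewer.snapshot("scene")[110:240,300:440,::-1];b=viewer.snapshot("top")[160:290,360:500,::-1]
cv2.imwrite("pics/c8.png",cv2.resize(np.hstack([a,b]),None,fx=2.85,fy=2.85,interpolation=cv2.INTER_CUBIC))
E
```

```text
t 23.57 tcp [ 0.445  -0.3478  0.0938] [ 180.    -0.  -173.5] F [ 0.7  -0.79 -2.89] open 0.0584 gf 30.0
(0.4434, -0.3489, 0.041) -> [ 0.0017 -0.0009  0.0528] [ 0.0002 -0.0005  0.0014]
```

View pics/c8.png

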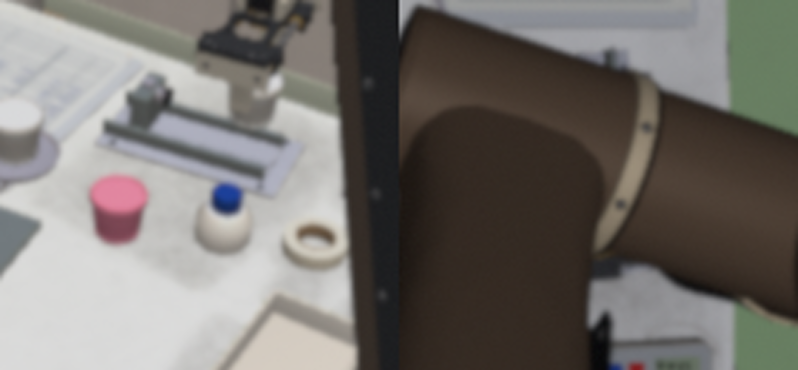

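Call:
{"fn": "carry_out", "kwargs": {"rows": [[0.0015,-0.001,0.01,0,0,0],[0.0015,-0.001,0.02,0,0,0],[0.0015,-0.001,0.03,0,0,0],[0.0015,-0.001,0.037,0,0,0],[0.0015,-0.001,0.042,0,0,0],[0.0015,-0.001,0.046,0,0,0],[0.0015,-0.001,0.049,0,0,0],[0.0015,-0.001,0.05,0,0,0]]}}

```text
clock: 24.68
tool_pos: [0.4434, -0.3497, 0.0445]
orientation: [-180.0, 0.0, -173.6]
force: [0.1, 0.0, -2.6]
opening: 0.059
gripper_force: 30.0
```

Call:
{"fn": "carry_out", "kwargs": {"rows": [[0,0,0.001,0,0,0],[0,0,0.002,0,0,0],[0,0,0.002,0,0,0]]}}

```text
clock: 25.05
tool_pos: [0.4435, -0.3498, 0.0428]
orientation: [-180.0, 0.0, -173.6]
force: [-0.1, 1.7, -0.4]
opening: 0.0589
gripper_force: 30.0
```

Call:
{"fn": "carry_out", "kwargs": {"rows": [[0,0.0005,0,0,0,0],[0,0.001,0,0,0,0],[0,0.001,0,0,0,0]]}}

```text
clock: 25.42
tool_pos: [0.4436, -0.3489, 0.0428]
orientation: [-180.0, 0.0, -173.6]
force: [0.2, -2.0, -0.4]
opening: 0.0586
gripper_force: 30.0
```

Call:
{"fn": "carry_out", "kwargs": {"rows": [[0,0,0.0005,0,0,0],[0,0,0.0005,0,0,0]]}}

```text
clock: 25.68
tool_pos: [0.4436, -0.3489, 0.0423]
orientation: [-180.0, 0.0, -173.6]
force: [-0.8, -2.6, 1.0]
opening: 0.059
gripper_force: 30.0
```

Call:
{"fn": "carry_out", "kwargs": {"rows": [[0,-0.0005,-0.0005,0,0,0],[-0.003,-0.0005,-0.0005,0,0,0],[-0.008,-0.0005,-0.0005,0,0,0],[-0.014,-0.0005,-0.0005,0,0,0],[-0.02,-0.0005,-0.0005,0,0,0],[-0.026,-0.0005,-0.0005,0,0,0],[-0.03,-0.0005,-0.0005,0,0,0],[-0.03,-0.0005,-0.0005,0,0,0]]}}

```text
clock: 26.68
tool_pos: [0.4737, -0.3458, 0.0425]
orientation: [-180.0, 0.0, -173.6]
force: [-1.4, 0.3, 0.9]
opening: 0.0586
gripper_force: 30.0
```

Call:
{"fn": "carry_out", "kwargs": {"rows": [[-0.002,0,0,0,0,0],[-0.004,0,0,0,0,0],[-0.006,0,0,0,0,0],[-0.008,0,0,0,0,0]]}}

```text
clock: 27.18
tool_pos: [0.4811, -0.3449, 0.0426]
orientation: [180.0, -0.0, -173.6]
force: [-1.7, -0.2, 2.1]
opening: 0.0587
gripper_force: 30.0
```

Call:
{"fn": "carry_out", "kwargs": {"rows": [[-0.0015,0,-0.0005,0,0,0],[-0.003,0,-0.0007,0,0,0],[-0.0045,0,-0.0007,0,0,0],[-0.006,0,-0.0007,0,0,0]]}}

```text
clock: 27.68
tool_pos: [0.4872, -0.3442, 0.0432]
orientation: [180.0, 0.0, -173.6]
force: [-1.4, -0.1, 0.4]
opening: 0.0588
gripper_force: 30.0
```

Call:
{"fn": "carry_out", "kwargs": {"rows": [[-0.0015,0,0,0,0,0],[-0.003,0,0,0,0,0],[-0.0045,0,0,0,0,0]]}}

```text
clock: 28.05
tool_pos: [0.4916, -0.3438, 0.0432]
orientation: [180.0, 0.0, -173.6]
force: [-1.4, 0.2, -1.4]
opening: 0.0585
gripper_force: 30.0
```

Call:
{"fn": "carry_out", "kwargs": {"rows": [[-0.0015,0,0,0,0,0],[-0.003,0,0,0,0,0],[-0.0045,0,0,0,0,0]]}}

```text
clock: 28.42
tool_pos: [0.4961, -0.3433, 0.0433]
orientation: [180.0, -0.0, -173.6]
force: [-1.4, -0.3, -0.4]
opening: 0.0585
gripper_force: 30.0
```

Call:
{"fn": "carry_out", "kwargs": {"rows": [[-0.0015,0,0,0,0,0],[-0.003,0,0,0,0,0],[-0.0045,0,0,0,0,0]]}}

```text
clock: 28.8
tool_pos: [0.5006, -0.3428, 0.0433]
orientation: [-180.0, 0.0, -173.6]
force: [-1.1, -0.3, -1.4]
opening: 0.0587
gripper_force: 30.0
```

Call:
{"fn": "carry_out", "kwargs": {"rows": [[-0.0015,0,0,0,0,0],[-0.003,0,0,0,0,0],[-0.0045,0,0,0,0,0]]}}

```text
clock: 29.18
tool_pos: [0.505, -0.3423, 0.0432]
orientation: [180.0, -0.0, -173.6]
force: [-1.1, -0.7, -0.3]
opening: 0.0586
gripper_force: 30.0
```

Call:
{"fn": "carry_out", "kwargs": {"rows": [[-0.001,0,0,0,0,0],[-0.002,0,0,0,0,0],[-0.003,0,0,0,0,0]]}}

```text
clock: 29.55
tool_pos: [0.508, -0.3419, 0.0433]
orientation: [180.0, 0.0, -173.6]
force: [-1.4, -1.3, -1.1]
opening: 0.0587
gripper_force: 30.0
```

Call:
{"fn": "carry_out", "kwargs": {"rows": [[-0.001,0,0,0,0,0],[-0.002,0,0,0,0,0],[-0.003,0,0,0,0,0]]}}

```text
clock: 29.92
tool_pos: [0.5109, -0.3416, 0.0433]
orientation: [-180.0, -0.0, -173.6]
force: [-1.0, -1.2, -0.4]
opening: 0.0589
gripper_force: 30.0
```

Call:
{"fn": "carry_out", "kwargs": {"rows": [[-0.001,0,0,0,0,0],[-0.002,0,0,0,0,0],[-0.003,0,0,0,0,0]]}}

```text
clock: 30.3
tool_pos: [0.5123, -0.3413, 0.043]
orientation: [180.0, -0.2, -173.6]
force: [-7.1, -2.5, 2.1]
opening: 0.0587
gripper_force: 30.0
```

Call:
{"fn": "carry_out", "kwargs": {"rows": [[-0.001,0,0,0,0,0],[-0.002,0,0,0,0,0],[-0.003,0,0,0,0,0]]}}

```text
clock: 30.68
tool_pos: [0.5151, -0.341, 0.043]
orientation: [179.9, -0.2, -173.6]
force: [-6.5, -1.7, 0.7]
opening: 0.0583
gripper_force: 30.0
```

Call:
{"fn": "carry_out", "kwargs": {"rows": [[-0.0007,0,0,0,0,0],[-0.0014,0,0,0,0,0],[-0.002,0,0,0,0,0]]}}

```text
clock: 31.05
tool_pos: [0.5171, -0.3408, 0.043]
orientation: [179.9, -0.2, -173.6]
force: [-6.5, -1.9, 1.1]
opening: 0.0586
gripper_force: 30.0
```

Call:
{"fn": "carry_out", "kwargs": {"rows": [[-0.0005,0,0,0,0,0],[-0.001,0,0,0,0,0]]}}

```text
clock: 31.3
tool_pos: [0.5179, -0.3406, 0.0429]
orientation: [179.9, -0.2, -173.6]
force: [-8.2, -1.7, 2.4]
opening: 0.059
gripper_force: 30.0
```

Call:
{"fn": "carry_out", "kwargs": {"rows": [[-0.0005,0,0,0,0,0],[-0.0005,0,0,0,0,0]]}}

```text
clock: 31.55
tool_pos: [0.5179, -0.3407, 0.0429]
orientation: [179.9, -0.2, -173.6]
force: [-8.1, -2.1, 1.2]
opening: 0.0588
gripper_force: 30.0
```

Call:
{"fn": "carry_out", "kwargs": {"rows": [[-0.0005,0,0,0,0,0],[-0.0005,0,0,0,0,0]]}}

```text
clock: 31.8
tool_pos: [0.518, -0.3406, 0.0428]
orientation: [179.9, -0.3, -173.6]
force: [-9.4, -3.4, 2.7]
opening: 0.0589
gripper_force: 30.0
```

Call:
{"fn": "carry_out", "kwargs": {"rows": [[-0.0005,0,0,0,0,0],[-0.001,0,0,0,0,0],[-0.001,0,0,0,0,0]]}}

```text
clock: 32.17
tool_pos: [0.518, -0.3406, 0.0427]
orientation: [179.9, -0.4, -173.7]
force: [-11.4, -3.2, 3.5]
opening: 0.0586
gripper_force: 30.0
```

Call:
{"fn": "carry_out", "kwargs": {"rows": [[0.001,0,0,0,0,0],[0.0018,0,0,0,0,0],[0.0018,0,0,0,0,0]]}}

```text
clock: 32.55
tool_pos: [0.5179, -0.3406, 0.0428]
orientation: [179.9, -0.2, -173.6]
force: [-6.7, -1.7, 1.0]
opening: 0.0585
gripper_force: 30.0
```

Call:
{"fn": "carry_out", "kwargs": {"rows": [[0,0,0,0,0,0],[0,0,0,0,0,0],[0,0,0,0,0,0],[0,0,0,0,0,0],[0,0,0,0,0,0],[0,0,0,0,0,0]], "grip": 1}}

```text
clock: 33.3
tool_pos: [0.5201, -0.3406, 0.0433]
orientation: [-180.0, 0.0, -173.6]
force: [1.1, -0.0, 0.2]
opening: 0.0879
gripper_force: 0.0
```

Call:
{"fn": "carry_out", "kwargs": {"rows": [[0,0,-0.01,0,0,0],[0,0,-0.03,0,0,0],[0,0,-0.06,0,0,0],[0,0,-0.1,0,0,0],[0.03,0,-0.13,0,0,0],[0.03,-0.05,-0.15,0,0,0],[0.03,-0.1,-0.16,0,0,0],[0.03,-0.1,-0.16,0,0,0]]}}

```text
clock: 34.3
tool_pos: [0.5014, -0.4464, 0.2045]
orientation: [-179.9, 0.1, -173.8]
force: [-0.8, 0.6, -0.7]
opening: 0.0877
gripper_force: 0.0
```

```bash
python3 - <<'E'
from h import *
sh()
im=viewer.snapshot("scene")[:,:,::-1];cv2.imwrite("pics/s9.png",im)
r=cv2.imread("pics/s7.png")
# right pan tub + tub at dock: bright blobs (lid) compared with the empty dock
for nm,(x,y,w,h) in {"dock":(330,125,90,60),"panR":(280,125,50,45)}.items():
    g=im[y:y+h,x:x+w];q=r[y:y+h,x:x+w]
    m=(g.min(2)>(190 if nm=="panR" else 0)).astype(np.uint8)
    if nm=="dock": m=(cv2.absdiff(g,q).max(2)>35).astype(np.uint8)
    n,_,s,c=cv2.connectedComponentsWithStats(m)
    print(nm,[(s[i].tolist(),(c[i]+[x,y]).round(1).tolist()) for i in range(1,n) if s[i,4]>25])
print("expect dock lid",proj("scene",[.517,-.3407,.062]),"panR lid low",proj("scene",[.628,-.15,.11]))
E
```

```text
t 34.3 tcp [ 0.5014 -0.4464  0.2045] [-1.799e+02  1.000e-01 -1.738e+02] F [-0.8   0.56 -0.72] open 0.0877 gf 0.0
dock [([80, 0, 10, 60, 476], [415.4, 151.6]), ([27, 16, 17, 20, 198], [364.2, 152.0])]
panR [([0, 0, 20, 16, 162], [286.7, 131.1]), ([11, 0, 39, 30, 494], [309.2, 138.2]), ([0, 18, 11, 7, 39], [285.6, 146.2]), ([37, 18, 13, 13, 53], [323.3, 149.7]), ([0, 26, 11, 7, 41], [284.0, 153.9]), ([40, 27, 10, 18, 119], [325.6, 162.6])]
expect dock lid [366.36796813 144.3083526 ] panR lid low [304.83405939 149.37019934]
```

```bash
python3 -c "
from plant import workorder
print(workorder.close_job())"
```

```text
the job is handed in; nothing more can be done
None
```

I weighed both tubs on the balance: the one on the left pan was heavier. I pushed that tub along the dock until the plunger stopped hard after about 6 mm of travel (peak push about 12 N), then let go. The lighter tub was left on the right pan (last seen standing there just before the push), and I handed the job in at about 34 s.

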